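# Dispense one tin with the pedal and lay it in the crate

## Robot

A 6-joint arm with a two-finger parallel gripper is mounted at the origin on the work surface. World frame = base frame: x ahead of the robot, y to its left, z up, the work surface at z = 0. Lengths are in m, angles in rad, forces in N, time in s.
With the tool pointing down it reaches from about 0.375 to 0.9 m from the base axis. Payload 3.1 kg.
Tool frame: the origin (TCP) lies at the very end of the fingers, on their centre line; the grasp point (between the pads) lies 19 mm behind it (manip.pinch_z is the distance from the TCP to the grasp point, in m); z points along the fingers, y is the direction in which the jaws open and shut (so a half turn about z gives the same grasp; the last joint's range is limited). The gripper opens to 85 mm and grips with 20 to 120 N. Pads are 22 mm wide; open, the fingers measure 114 mm over their backs; the gripper's body (76 mm by 85 mm) begins 54 mm behind the grasp point. The pads swing forward as they close: fully open they stand 13 mm farther back than shut.
Start: joints at [-1.385, 0.527, 1.433, -0, 1.181, -0.178], TCP at [0.222, -0.584, 0.231] pointing down, gripper open.
Joint ranges: [-3.08, 3.08], [-0.75, 2.2], [0.22, 2.44], [-1.43, 4.57], [0, 2.65], [-2.85, 2.85]. Speed limits (rad/s): [2.79, 2.79, 3.14, 3.14, 3.14, 3.14].

## Interface

Orientations are given as a unit quaternion [x, y, z, w].
In Python, from station import manip gives the robot as it stands.
- The arm moves only by the tool drive_tool, never from a script. Its argument "increments" is a list of rows, each a list of 7 numbers: the closure in counts, from 0 (fully open) to 255 (shut), then the shift along the tool's x, y, z in cm, then the turn, a rotation vector about the tool's x, y, z in rad. A call has 1 to 20 rows; each row is the pose to reach, as a shift and turn from the pose commanded when the call began, along the tool's axes at that moment; what a row does not reach only later rows make up. A row lasts 1/10 s, in which the tool goes at most 50 mm and 8.59 degrees, less where a joint would pass 70% of its speed; a pose out of reach is approached as far as the arm can. A call with a gripper value outside its range is refused whole. The fingers move at their own pace and stop on an object; "force" is the grip in N (left out, the last holds). Time passes only in rows, so rows that repeat a pose let the fingers close. It gives the time, the measured TCP pose, the force and the opening at its end, in the units of the state.
- manip.sense(): the state, without advancing time (a new reading comes with each control period).
- manip.snapshot(name): name is "scene" or "top" or "wrist"; returns the picture (384x512x3 uint8, red, green, blue); there is no depth.
- manip.camera_model(name): a dict with "mtx" (3x3 intrinsics, pixels), "cam_to_world" (4x4, takes a point from camera to world coordinates). Camera axes: x right, y down, z forward; pixel columns grow to the right and rows downward; lengths in m; the calibration is good to about 2 mm. A picture is of the moment at which its call begins: read the wrist's pose just before it. camera_model takes no time and is no camera call; for the wrist camera it gives the pose at the moment of the call.
- manip.sign_off(): hands the job in, once; it reports no verdict.
The state is a dict: "t": time; "q": joint angles; "qd": joint speeds; "tau": joint torques, N m; "tcp_pos": TCP position; "tool_rot": TCP orientation; "force": force on the tool from outside, world axes, zero at the start; "ft_torque": the same for the moment, N m; "finger_gap": opening from 0.0 (shut) to 1.0 (fully open).
Only numpy, scipy, OpenCV 4.12 (cv2) and the standard library are available. Lean on these libraries where they do the work, as an engineer would, in place of code of your own. Each camera call takes 0.05 s, during which the arm holds its last target. There are 200 camera calls.

## Task

Press the dispenser's red pedal all the way down to its stop and keep it down until the front tin has rolled to rest against the lip at the bottom of the ramp, then let the pedal spring right back up. Lift that one tin out and lay it on its side on the floor of the open wooden crate, setting it down rather than dropping it. Leave the other tins in the dispenser, and do not shift or knock over the plates, bowls and other things on the counter.

Things in the scene. Friction and masses are not known exactly. Their poses are not given: they have to be found in the camera images.
- dispenser: Gravity tin dispenser, wood and dark steel, fixed, 450 long (x), 130 wide (y), 84 under the pedal. Origin on the counter under its middle; its -x end, with the red pedal, faces roughly the robot (yaw within 0.35 rad). A ramp falls to -x at 10 degrees. Cheeks 112 apart inside rise 40 above its surface. Three tins lie across it (along y), one behind another, held by a brass gate under the front one.
- pedal (a joint): Pedal angle in rad: 0 up at rest, 0.25 down on its stop; a spring returns it. About 5 N on the pad starts it, 10 N holds it at the stop. Pressing sinks the front gate (it frees the front tin only in the last eighth of the travel) and raises a second gate behind that tin: each full press lets out one tin; letting go lets the next roll to the front gate.
- pedal_pad (a point): Middle of the top of the red pad (64 along x, 74 along y, 10 thick); moves with the pedal. At rest 67 above the counter, pad sloping 7 degrees, its robot-side edge higher; at the stop 39 above it. Hinge 110 beyond it (dispenser +x), parallel to dispenser y. The pad is open from above, 105 nearer the robot than the centre of a tin at the lip.
- lip_spot (a point): Fixed point: where the centre of a tin rests against the lip, 98 above the counter (the ramp surface there is 70 above it). The lip is two posts 22 high at the tin's ends, 62 apart; behind the tin the ramp is clear for over 60, so the tin can be pinched across its middle from above, fingers closing along dispenser x.
- gate_spot (a point): Fixed point of the dispenser: centre of the tin that waits at the front gate, 120 above the counter.
- tin_1: The front tin: plain cylinder, white with a green band round the middle, 56 in diameter, 100 long, 0.18 to 0.35 kg. Origin at its centre, its own y along its axis; it turns about y as it rolls.
- tin_2: The second tin, same as tin_1, behind it. It must stay in the dispenser; it ends at the front gate.
- tin_3: The third tin, same, behind tin_2. It must stay in the dispenser.
- crate: Open crate of light wood, fixed, on the left or the right of the dispenser: 180 (x) x 220 (y) outside, walls 8 thick and 50 high. Origin: centre of its underside, on the counter; inner floor 8 above the counter (within 1).
- plates: Stack of two white and two smaller black plates on a wooden board, 200 x 240, 64 high, across the dispenser from the crate. Bystander; origin under its centre.
- bowls: Two stacked white bowls with black feet, 120 diameter, 100 high. Bystander; origin under its centre.
- mortar: Grey stone mortar with black pestle, 132 diameter, 145 high. Bystander; origin under its centre.
- creamer: White mug with handle, 72 diameter, 80 high. Bystander; origin under its centre.
- pepper_mill: Dark wooden pepper mill, 56 diameter, 170 high. Bystander; origin under its centre.
- tumbler: Glass tumbler, 72 diameter, 90 high, near the robot. Bystander; origin under its centre.
- sauce_dish: Black dish, 90 diameter, 30 high, near the robot. Bystander; origin under its centre.
Things that resemble listed ones, but are neither listed nor needed, are in the scene too. Leave any orange look-alike of the tin_2 alone.

How it is judged:
On the way, in this order (a step that is already met when the one before it is completed fails the run):
1. the pedal is held at its stop (joint over 0.235) while the front tin rests at the lip (within 20 mm of lip_spot, slower than 0.05 m/s) (value of joint pedal above 0.235 rad and distance between tin_1 and lip_spot below 0.02 m and linear speed of tin_1 below 0.05 m/s), for 0.2 s.
2. the pedal is back up (joint under 0.03), the tin still at the lip (within 20 mm) and the second tin at the front gate (within 20 mm) (value of joint pedal below 0.03 rad and distance between tin_1 and lip_spot below 0.02 m and distance between tin_2 and gate_spot below 0.02 m), for 0.1 s.
At the end, for the whole second after the job is handed in: The front tin lies on its side on the crate's floor (centre inside the crate and less than 45 mm above its underside), at rest (under 0.03 m/s) and released; the pedal is up (under 0.03 rad); the second tin waits at the front gate (within 20 mm) and the third behind it in the dispenser (x of tin_1 in the frame of crate between -0.08 and 0.08 m and y of tin_1 in the frame of crate between -0.1 and 0.1 m and z of tin_1 in the frame of crate below 0.045 m and linear speed of tin_1 below 0.03 m/s and value of joint pedal below 0.03 rad and distance between tin_2 and gate_spot below 0.02 m and x of tin_3 in the frame of dispenser above 0.05 m); the robot touches nothing.
It fails at once if a second tin is let out or taken from the dispenser (x of any of tin_2, tin_3 in the frame of dispenser below -0.01 m or distance between any of tin_2, tin_3 and gate_spot above 0.16 m).
It fails at once if the tin is dropped or thrown (faster than 0.9 m/s while no finger touches it, as after a fall of about 40 mm) (linear speed of tin_1 above 0.9 m/s and contact force between tin_1 and the fingers below 0.05 N).
It fails at once if a bystander is shifted by more than 30 mm or tipped by more than 0.35 rad (distance of any of plates, bowls, mortar, creamer, pepper_mill, tumbler, sauce_dish from where it was at the start of the episode above 0.03 m or angle between any of plates, bowls, mortar, creamer, pepper_mill, tumbler, sauce_dish's own z axis and vertical above 0.35 rad).
It also fails if it takes over 54 s, if anything falls off the work surface, if the arm or the gripper's body presses on something with over 40 N, if the wrist force passes 120 N, or if a joint passes its speed limit or range.

## Working session

There is one attempt and no reset: what is moved stays moved. The work goes in short steps, Python scripts to look and compute and a tool call to move; the robot and the scene stay as the last step left them, time stands still between calls to the robot, and variables do not carry over. Pictures are saved under pics/ and viewed, about 8 in all and at most 12, crops included, and the job is handed in when it is done.

Besides the shell and the picture viewer there is one more tool, called in YAML: its name, and indented under it one key for each argument. drive_tool: Moves the arm, as the interface text tells. Its arguments: {"type":"object","properties":{"increments":{"type":"array","items":{"type":"array","items":{"type":"number"}}},"force":{"type":"number"}},"required":["increments"]}

```bash
mkdir -p pics; ls; python3 - <<'E'
from station import manip
import cv2, numpy as np
for n in("scene","top"):
    im=manip.snapshot(n); cv2.imwrite(f"pics/{n}0.png",im[:,:,::-1])
    m=manip.camera_model(n); print(n,np.round(m["mtx"],1).tolist(),np.round(m["cam_to_world"],3).tolist())
s=manip.sense(); print(s["t"],s["tcp_pos"],s["tool_rot"],s["force"],s["finger_gap"],manip.pinch_z)
a=cv2.imread("pics/scene0.png");b=cv2.imread("pics/top0.png")
cv2.imwrite("pics/top0x.png",cv2.resize(b,(800,600),interpolation=cv2.INTER_CUBIC))
E
```

```text
pics
scene [[478.3, 0.0, 248.6], [0.0, 478.3, 191.2], [0.0, 0.0, 1.0]] [[-0.74, 0.561, -0.371, 1.229], [0.673, 0.605, -0.426, 0.753], [-0.014, -0.565, -0.825, 1.562], [0.0, 0.0, 0.0, 1.0]]
top [[490.4, 0.0, 253.3], [0.0, 490.4, 189.9], [0.0, 0.0, 1.0]] [[0.055, -0.977, 0.206, 0.212], [-0.998, -0.053, 0.016, -0.016], [-0.005, -0.207, -0.978, 1.808], [0.0, 0.0, 0.0, 1.0]]
0.1 [ 0.22228495 -0.58344443  0.23041563] [ 9.83505706e-01  1.80874431e-01 -2.97316901e-06 -9.82831267e-04] [ 0.4575767  -0.21475782  0.48968424] 0.9967844257315277 0.0187
```

View pics/top0x.png

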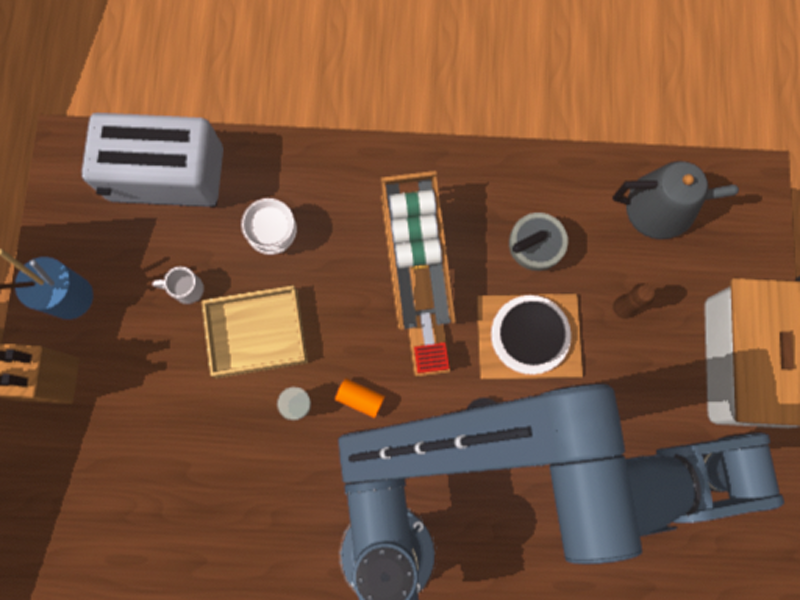

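View pics/scene0.png

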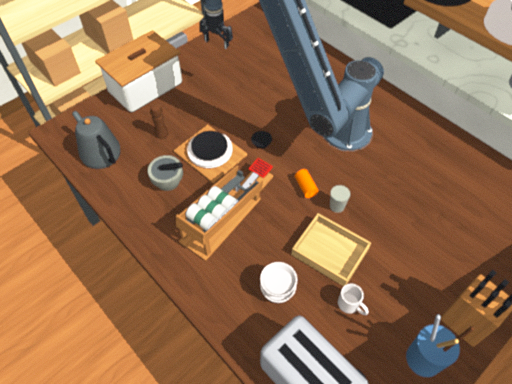

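The top view (800x600) shows:
- the red pad at (431,358) and the tins' green bands at (417,253), (414,228) and (413,205);
- the crate with corners near (205,305), (295,288), (304,362) and (212,376);
- an orange look-alike at (360,398), which I'll leave alone.

The listed front tin is the white/green one at (417,253), nearest the pedal. Next I'll measure it and take an enlarged crop to confirm.

```bash
cat > h.py <<'E'
import numpy as np, cv2
from station import manip
def ray(n,uv,z,m=None):
    m=m or manip.camera_model(n); T=np.array(m["cam_to_world"])
    d=T[:3,:3]@np.linalg.solve(np.array(m["mtx"]),[uv[0],uv[1],1.]); o=T[:3,3]
    return o+d*(z-o[2])/d[2]
def proj(n,p,m=None):
    m=m or manip.camera_model(n); T=np.linalg.inv(np.array(m["cam_to_world"]))
    c=np.array(m["mtx"])@(T[:3,:3]@np.array(p)+T[:3,3]); return c[:2]/c[2]
def blobs(im,col,amin=15):
    h=cv2.cvtColor(im,cv2.COLOR_BGR2HSV); H,S,V=cv2.split(h)
    mk={"red":((H<6)|(H>174))&(S>180)&(V>90),"green":(H>55)&(H<95)&(S>90)}[col].astype(np.uint8)
    n,l,st,c=cv2.connectedComponentsWithStats(mk)
    return [(st[i].tolist(),c[i],l==i) for i in range(1,n) if st[i,4]>=amin]
E
python3 - <<'E'
from h import *
for n in("top","scene"):
    im=cv2.imread(f"pics/{n}0.png")
    for s,c,_ in blobs(im,"red"): print(n,"red",s,c.round(1),ray(n,c,.066).round(4))
    for s,c,_ in blobs(im,"green"): print(n,"green",s,c.round(1),ray(n,c,.14).round(4))
b=cv2.imread("pics/top0.png")
c=cv2.resize(b[100:260,120:320],(800,640),interpolation=cv2.INTER_CUBIC)[:600]
cv2.imwrite("pics/crop.png",c)
E
```

```text
top red [265, 219, 23, 20, 300] [276.4 228.7] [ 0.4416 -0.0771  0.066 ]
top green [260, 124, 8, 14, 82] [263.8 130.2] [ 0.7826 -0.0134  0.14  ]
top green [261, 139, 8, 14, 85] [264.9 145.6] [ 0.7254 -0.0203  0.14  ]
top green [264, 154, 7, 15, 85] [267.2 161.2] [ 0.6687 -0.0312  0.14  ]
scene red [248, 158, 25, 19, 265] [260.2 167.1] [ 0.4445 -0.0743  0.066 ]
scene green [194, 192, 33, 32, 217] [209.4 206.9] [ 0.7353 -0.0265  0.14  ]
```

View pics/crop.png

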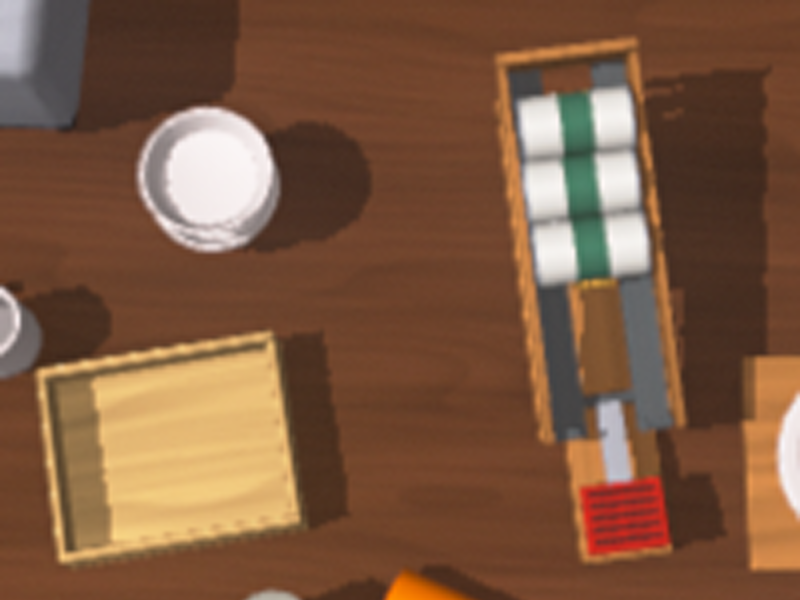

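The crop confirms it: three white/green tins lie in the dispenser, the front one at crop (592,248), with the brass gate at (597,284). The pad corners are about (580,488), (660,477), (671,548) and (589,556). The crate rim corners are about (38,372), (272,333), (302,525) and (65,563).

```bash
python3 - <<'E'
from h import *
f=lambda p,z: ray("top",(p[0]/4+120-.4,p[1]/4+100-.4),z)
C=[f(p,.05) for p in[(38,372),(272,333),(302,525),(65,563)]]
print(np.round(C,4), "ctr",np.mean(C,0).round(4),[np.linalg.norm(C[i]-C[(i+1)%4]).round(3) for i in range(4)])
P=[f(p,z) for p,z in[((580,488),.063),((660,477),.063),((671,548),.071),((589,556),.071)]]
print("pad",np.mean(P,0).round(4),[np.linalg.norm(P[i]-P[(i+1)%4]).round(3) for i in range(4)])
# cheeks outer top edges
for a,b in[((497,57),(543,440)),((636,40),(684,425))]:
    A,B=f(a,.16),f(b,.115);d=A-B; print(A.round(3),B.round(3),"yaw",np.arctan2(d[1],d[0]).round(3))
d=C[1]-C[2];print("crate yaw",np.arctan2(d[1],d[0]),np.arctan2(*-(C[0]-C[1])[[0,1]]))
d=C[0]-C[1];print(np.arctan2(-d[0],d[1]))
# two-view pad
print(proj("scene",[.4416,-.0771,.066]))
E
```

```text
[[0.5472 0.4672 0.05  ]
 [0.5953 0.2561 0.05  ]
 [0.4201 0.2143 0.05  ]
 [0.3743 0.4242 0.05  ]] ctr [0.4842 0.3404 0.05  ] [np.float64(0.217), np.float64(0.18), np.float64(0.215), np.float64(0.178)]
pad [ 0.4409 -0.0752  0.067 ] [np.float64(0.073), np.float64(0.066), np.float64(0.073), np.float64(0.063)]
[0.833 0.06  0.16 ] [0.498 0.001 0.115] yaw 0.175
[ 0.855 -0.062  0.16 ] [ 0.518 -0.121  0.115] yaw 0.174
crate yaw 0.23362891626963805 2.9174353612831165
0.22415729230667655
[260.25858248 166.27180374]
```

```bash
cat >> h.py <<'E'
from scipy.spatial.transform import Rotation as Ro
def to(p,yaw):  # tool down with its y at angle yaw; prints the shift cm / rotvec from the present pose
    s=manip.sense(); R=Ro.from_quat(s["tool_rot"])
    y=np.array([np.cos(yaw),np.sin(yaw),0]);z=np.array([0,0,-1.])
    W=Ro.from_matrix(np.c_[np.cross(y,z),y,z])
    print("t",round(s["t"],2),"go",(R.inv().apply(np.array(p)-s["tcp_pos"])*100).round(2),(R.inv()*W).as_rotvec().round(3),"F",s["force"].round(1))
E
python3 -c "
from h import *
to([.442,-.076,.13],.18); to([.442,-.076,.23],.18)"
```

```text
t 0.1 go [ 38.58 -39.59  10.13] [-1.000e-03 -2.000e-03 -1.387e+00] F [ 0.5 -0.2  0.5]
t 0.1 go [ 38.59 -39.61   0.13] [-1.000e-03 -2.000e-03 -1.387e+00] F [ 0.5 -0.2  0.5]
```

drive_tool:
  increments:
    - [255,3.2,-3.3,0,0,0,-0.11]
    - [255,6.4,-6.6,0,0,0,-0.23]
    - [255,9.6,-9.9,0,0,0,-0.35]
    - [255,12.9,-13.2,0,0,0,-0.46]
    - [255,16.1,-16.5,0,0,0,-0.58]
    - [255,19.3,-19.8,0,0,0,-0.69]
    - [255,22.5,-23.1,0,0,0,-0.81]
    - [255,25.7,-26.4,0,0,0,-0.92]
    - [255,28.9,-29.7,0,0,0,-1.04]
    - [255,32.2,-33,0,0,0,-1.16]
    - [255,35.4,-36.3,0,0,0,-1.27]
    - [255,38.6,-39.6,0,0,0,-1.387]
    - [255,38.6,-39.6,3,0,0,-1.387]
    - [255,38.6,-39.6,7,0,0,-1.387]
    - [255,38.6,-39.6,10,0,0,-1.387]
    - [255,38.6,-39.6,10,0,0,-1.387]
    - [255,38.6,-39.6,10,0,0,-1.387]
  force: 40

```text
t: 1.8
tcp_pos: [0.4421, -0.0766, 0.1312]
tool_rot: [0.641, 0.768, -0.0, -0.001]
force: [0.1, -0.9, -0.2]
finger_gap: -0.001
```

```bash
python3 - <<'E'
from h import *
to([.442,-.076,.07],.18)
m=manip.camera_model("wrist"); w=manip.snapshot("wrist")[:,:,::-1].copy()
s=manip.sense();print(s["tcp_pos"],s["finger_gap"])
for p in([.442,-.076,.067],[.442+.105*np.cos(.18),-.076+.105*np.sin(.18),.07]):
    try: print(proj("wrist",p,m)); cv2.circle(w,tuple(int(v) for v in proj("wrist",p,m)),4,(255,0,255),1)
    except Exception as e: print(e)
for st,c,_ in blobs(w,"red",100): print(st,c,ray("wrist",c,.067,m))
cv2.imwrite("pics/w1.png",w)
E
```

```text
t 1.8 go [0.06 0.01 6.12] [-0.001 -0.001 -0.   ] F [ 0.1 -0.9 -0.2]
[ 0.44287667 -0.0770085   0.13206073] -0.0027473428230062207
[256.78364887 205.62153426]
[385.86878646 206.85300926]
[282, 160, 12, 84, 121] [291.0661157 203.0661157] [ 0.4693297  -0.06876339  0.067     ]
```

View pics/w1.png

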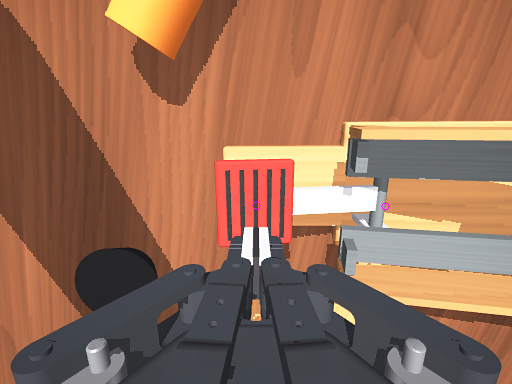

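The wrist view shows the pad with corners (217,161), (293,158), (293,242) and (220,246), so its centre is about (256,202). That is within 1 to 2 mm of my estimate at (257,206). The lip posts are at (360,155) and (348,262). I'll press now.

drive_tool:
  increments:
    - [255,0,0,3,0,0,0]
    - [255,0,0,5.5,0,0,0]
    - [255,0,0,6.5,0,0,0]
    - [255,0,0,7.2,0,0,0]
    - [255,0,0,7.8,0,0,0]
    - [255,0,0,8.4,0,0,0]
    - [255,0,0,8.9,0,0,0]
    - [255,0,0,9.2,0,0,0]
    - [255,0,0,9.4,0,0,0]
    - [255,0,0,9.4,0,0,0]
    - [255,0,0,9.4,0,0,0]

```text
t: 2.95
tcp_pos: [0.4421, -0.077, 0.0398]
tool_rot: [0.641, 0.768, 0.0, 0.001]
force: [-5.3, -1.7, 18.3]
finger_gap: -0.001
```

```bash
python3 - <<'E'
from h import *
s=manip.sense();print(s["t"],s["tcp_pos"],s["force"])
for n in("top",):
    im=manip.snapshot(n)[:,:,::-1].copy()
    for st,c,_ in blobs(im,"green"): print(st,c.round(1),ray(n,c,.13).round(3))
    cv2.imwrite("pics/top2.png",cv2.resize(im[100:260,180:340],(600,600),interpolation=cv2.INTER_CUBIC))
E
```

```text
2.95 [ 0.44209583 -0.07695466  0.03984732] [-5.25062242 -1.72274314 18.30135426]
[261, 126, 7, 14, 82] [264.  132.1] [ 0.779 -0.015  0.13 ]
[262, 141, 7, 14, 88] [265.1 147.4] [ 0.722 -0.022  0.13 ]
```

drive_tool:
  increments:
    - [255,0,0,0.2,0,0,0]
    - [255,0,0,0.2,0,0,0]
    - [255,0,0,0.2,0,0,0]
    - [255,0,0,0.2,0,0,0]
    - [255,0,0,0.2,0,0,0]
    - [255,0,0,0.2,0,0,0]
    - [255,0,0,0.2,0,0,0]
    - [255,0,0,0.2,0,0,0]
    - [255,0,0,0.2,0,0,0]
    - [255,0,0,0.2,0,0,0]

```text
t: 4.0
tcp_pos: [0.4422, -0.0769, 0.0392]
tool_rot: [0.64, 0.768, 0.0, 0.001]
force: [-7.6, -0.9, 32.2]
finger_gap: 0.004
```

```bash
python3 - <<'E'
from h import *
s=manip.sense();print(s["t"],s["tcp_pos"],s["force"])
for n in("wrist","scene"):
    m=manip.camera_model(n)
    im=manip.snapshot(n)[:,:,::-1].copy()
    for st,c,_ in blobs(im,"green"): print(n,st,c.round(1),ray(n,c,.12,m).round(3))
    print(proj(n,[.545,-.057,.126],m))
    if n=="wrist": A=im
    else: B=cv2.resize(im[130:270,150:337],(512,384),interpolation=cv2.INTER_CUBIC)
cv2.imwrite("pics/p3.png",cv2.resize(np.hstack([A,B]),(800,300)))
E
```

```text
4.0 [ 0.4421906  -0.07693916  0.03922039] [-7.57969286 -0.90031541 32.22799626]
wrist [438, 248, 74, 133, 4889] [478.  311.3] [ 0.499 -0.048  0.12 ]
[635.12066839 377.84557353]
scene [238, 173, 10, 14, 69] [241.9 178.7] [ 0.56  -0.051  0.12 ]
scene [196, 199, 23, 24, 157] [206.2 209.6] [ 0.744 -0.036  0.12 ]
[243.76784893 174.64237987]
```

View pics/p3.png

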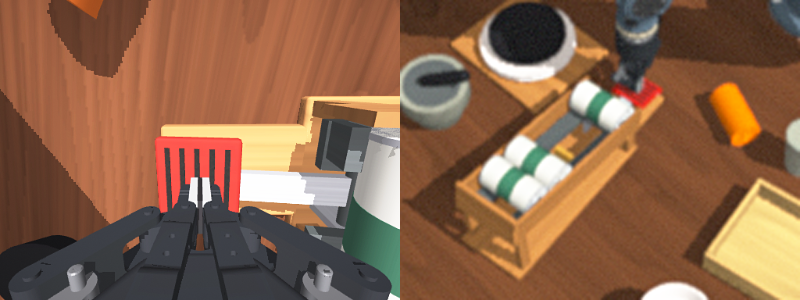

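The left (wrist) half shows the pedal down with the tin at the lip at (370,180). The right (scene) half shows the front tin at the lip, (600,105), and two tins held behind. The contact force of 32 N at z = 0.039 means the pedal is on its stop. I'll release it smoothly.

drive_tool:
  increments:
    - [255,0,0,-0.8,0,0,0]
    - [255,0,0,-1.6,0,0,0]
    - [255,0,0,-2.4,0,0,0]
    - [255,0,0,-3.2,0,0,0]
    - [255,0,0,-5,0,0,0]
    - [255,0,0,-9,0,0,0]
    - [255,0,0,-13,0,0,0]
    - [150,0,0,-17,0,0,0]
    - [0,0,0,-19,0,0,0]
    - [0,0,0,-19,0,0,0]
    - [0,0,0,-19,0,0,0]

```text
t: 5.2
tcp_pos: [0.4424, -0.0767, 0.2259]
tool_rot: [0.641, 0.768, 0.0, 0.001]
force: [-0.8, -0.1, -0.0]
finger_gap: 0.682
```

```bash
python3 - <<'E'
from h import *
s=manip.sense();print(s["t"],s["tcp_pos"],s["finger_gap"])
for n,z in(("wrist",.125),("scene",.12)):
    m=manip.camera_model(n)
    im=manip.snapshot(n)[:,:,::-1].copy()
    for st,c,_ in blobs(im,"green"): print(n,st,c.round(1),ray(n,c,z,m).round(3))
    for st,c,_ in blobs(im,"red",100): print(n,"red",st,c.round(1),ray(n,c,.067,m).round(3))
    print(proj(n,[.545,-.057,.098],m))
    if n=="wrist": A=im
    else: B=cv2.resize(im[130:270,150:337],(512,384),interpolation=cv2.INTER_CUBIC)
cv2.imwrite("pics/p4.png",cv2.resize(np.hstack([A,B]),(800,300)))
to([.545,-.057,.25],.18)
E
```

```text
5.2 [ 0.44238655 -0.07666627  0.22590756] 0.6824031972473106
wrist [327, 171, 60, 35, 1621] [356.  189.1] [ 0.535 -0.055  0.125]
wrist [458, 170, 54, 42, 1639] [485.9 191.6] [ 0.658 -0.035  0.125]
wrist red [227, 146, 55, 63, 2437] [253.7 176.3] [ 0.439 -0.073  0.067]
[355.24975522 185.66345327]
scene [238, 173, 10, 14, 70] [241.8 178.7] [ 0.56  -0.051  0.12 ]
scene [205, 192, 22, 23, 146] [214.7 202.3] [ 0.702 -0.04   0.12 ]
scene red [248, 158, 25, 19, 266] [260.3 167.1] [ 0.445 -0.073  0.067]
[243.93658715 179.04252487]
t 5.3 go [ 0.05 10.53 -2.57] [-0.002 -0.001 -0.   ] F [ 0.1  0.3 -0.1]
```

View pics/p4.png

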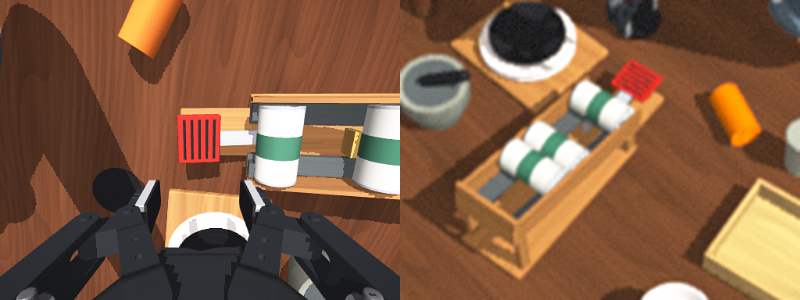

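The wrist half shows the tin at the lip (281,147), the pedal up, the brass gate up at (350,142), and tin_2 at the gate. The scene half agrees. The measured lip position is within 1 to 2 mm of the prediction, so I'll grasp.

drive_tool:
  increments:
    - [0,0,4,0,0,0,0]
    - [0,0,8,0,0,0,0]
    - [0,0,10.5,0,0,0,0]
    - [0,0,10.5,1,0,0,0]
    - [0,0,10.5,4,0,0,0]
    - [0,0,10.5,7,0,0,0]
    - [0,0,10.5,7,0,0,0]
    - [0,0,10.5,7,0,0,0]

```text
t: 6.1
tcp_pos: [0.544, -0.0577, 0.1541]
tool_rot: [0.641, 0.768, -0.001, -0.002]
force: [-0.1, -0.3, 0.7]
finger_gap: 0.998
```

```bash
python3 - <<'E'
from h import *
n="wrist";m=manip.camera_model(n);im=manip.snapshot(n)[:,:,::-1].copy()
s=manip.sense();print(s["tcp_pos"],s["finger_gap"])
for st,c,_ in blobs(im,"green",100): print(st,c.round(1),ray(n,c,.12,m).round(3))
for x in(0,1,2):pass
to([.545,-.057,.079],.18)
p=proj(n,[.545,-.057,.126],m);print(p);cv2.circle(im,tuple(int(v) for v in p),4,(255,0,255),1)
cv2.imwrite("pics/w5.png",im)
E
```

```text
[ 0.54516066 -0.05795987  0.15532259] 0.9987591108526651
[222, 193, 72, 47, 2734] [257.9 217.2] [ 0.544 -0.055  0.12 ]
[393, 192, 119, 64, 5181] [453.2 226.8] [ 0.684 -0.037  0.12 ]
t 6.15 go [0.09 0.01 7.63] [-0.001 -0.    -0.   ] F [-0.1 -0.3 -0.2]
[258.70475708 222.56417039]
```

View pics/w5.png

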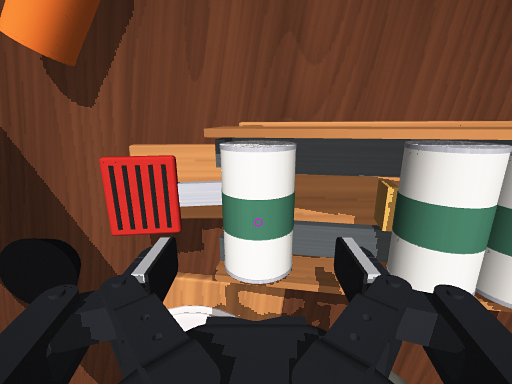

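The tin sits centred between the open fingers at (258,217), within 2 mm of the marker, with the rear finger clear of the gate at (388,205). I'll descend and grip.

drive_tool:
  increments:
    - [0,0.2,0,3,0,0,0]
    - [0,0.2,0,5.5,0,0,0]
    - [0,0.2,0,7,0,0,0]
    - [0,0.2,0,7.6,0,0,0]
    - [0,0.2,0,7.6,0,0,0]
    - [60,0.2,0,7.6,0,0,0]
    - [130,0.2,0,7.6,0,0,0]
    - [255,0.2,0,7.6,0,0,0]
    - [255,0.2,0,7.6,0,0,0]
    - [255,0.2,0,7.6,0,0,0]
    - [255,0.2,0,7.6,0,0,0]
    - [255,0.2,0,7.6,0,0,0]
  force: 50

```text
t: 7.35
tcp_pos: [0.5461, -0.0561, 0.0809]
tool_rot: [0.641, 0.768, 0.001, 0.001]
force: [0.1, -0.9, 6.0]
finger_gap: 0.64
```

drive_tool:
  increments:
    - [255,0,0,-1,0,0,0]
    - [255,0,0,-3,0,0,0]
    - [255,0,0,-6,0,0,0]
    - [255,0,0,-9,0,0,0]
    - [255,0,0,-12,0,0,0]
    - [255,0,0,-15,0,0,0]
    - [255,0,0,-15,0,0,0]
    - [255,0,0,-15,0,0,0]

```text
t: 8.15
tcp_pos: [0.5449, -0.0557, 0.2297]
tool_rot: [0.641, 0.768, 0.0, 0.0]
force: [0.7, -0.1, -2.6]
finger_gap: 0.636
```

```bash
python3 - <<'E'
from h import *
s=manip.sense();print(s["tcp_pos"],s["finger_gap"])
to([.484,.340,.23],.229)
to([.484,.340,.03],.229)
E
```

```text
[ 0.54487285 -0.05572101  0.22968658] 0.6363930181261164
t 8.15 go [ 4.002e+01  1.100e+00 -4.000e-02] [ 0.001  0.    -0.049] F [ 0.7 -0.1 -2.6]
t 8.15 go [40.03  1.08 19.96] [ 0.001  0.    -0.049] F [ 0.7 -0.1 -2.6]
```

drive_tool:
  increments:
    - [255,2,0,0,0,0,0]
    - [255,6,0.1,0,0,0,0]
    - [255,10,0.2,0,0,0,-0.01]
    - [255,14,0.4,0,0,0,-0.02]
    - [255,18,0.5,0,0,0,-0.02]
    - [255,22,0.6,0,0,0,-0.03]
    - [255,26,0.7,0,0,0,-0.03]
    - [255,30,0.8,0,0,0,-0.04]
    - [255,34,1,0,0,0,-0.05]
    - [255,38,1.1,0,0,0,-0.05]
    - [255,40,1.1,0,0,0,-0.05]
    - [255,40,1.1,3,0,0,-0.05]
    - [255,40,1.1,6,0,0,-0.05]
    - [255,40,1.1,9,0,0,-0.05]
    - [255,40,1.1,10,0,0,-0.05]
    - [255,40,1.1,10,0,0,-0.05]
    - [255,40,1.1,10,0,0,-0.05]

```text
t: 9.85
tcp_pos: [0.4847, 0.3397, 0.1294]
tool_rot: [0.621, 0.784, 0.0, 0.0]
force: [-0.5, 0.8, -2.8]
finger_gap: 0.637
```

```bash
python3 - <<'E'
from h import *
to([.484,.340,.020],.229)
n="scene";im=manip.snapshot(n)[:,:,::-1].copy();w=manip.snapshot("wrist")[:,:,::-1]
cv2.imwrite("pics/p6.png",cv2.resize(np.hstack([w,cv2.resize(im[110:330,150:443],(512,384),interpolation=cv2.INTER_CUBIC)]),(800,300)))
E
```

```text
t 9.85 go [ 0.05 -0.06 10.94] [ 0.    -0.     0.001] F [-0.5  0.8 -2.8]
```

View pics/p6.png

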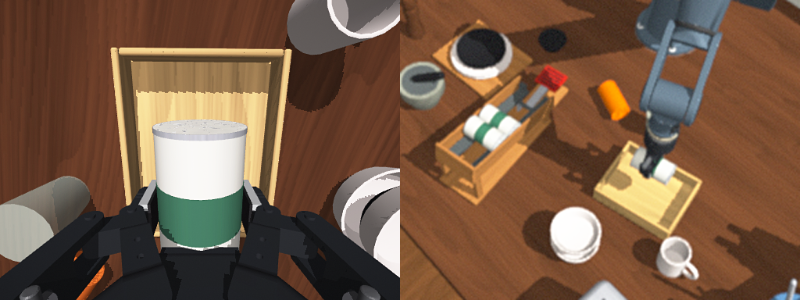

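The wrist half shows the tin at (200,185), aligned and centred over the crate. The scene half shows it above the crate and two tins left in the dispenser. I'll lower it.

drive_tool:
  increments:
    - [255,0,0,3,0,0,0]
    - [255,0,0,6,0,0,0]
    - [255,0,0,8.5,0,0,0]
    - [255,0,0,9.8,0,0,0]
    - [255,0,0,10.2,0,0,0]
    - [255,0,0,10.5,0,0,0]
    - [255,0,0,10.7,0,0,0]
    - [255,0,0,10.7,0,0,0]
    - [255,0,0,10.7,0,0,0]

```text
t: 10.85
tcp_pos: [0.4849, 0.3399, 0.0232]
tool_rot: [0.621, 0.784, 0.001, 0.0]
force: [0.7, -0.5, -2.4]
finger_gap: 0.642
```

drive_tool:
  increments:
    - [255,0,0,0.1,0,0,0]
    - [255,0,0,0.2,0,0,0]
    - [255,0,0,0.3,0,0,0]
    - [255,0,0,0.4,0,0,0]
    - [255,0,0,0.4,0,0,0]
    - [255,0,0,0.4,0,0,0]

```text
t: 11.45
tcp_pos: [0.4845, 0.3397, 0.0192]
tool_rot: [0.621, 0.784, 0.0, 0.0]
force: [-2.5, -0.5, 5.4]
finger_gap: 0.637
```

The force has gone from -2.4 to +5.4 N, so the tin is on the floor. I'll open, then retreat.

drive_tool:
  increments:
    - [80,0,0,0,0,0,0]
    - [60,0,0,0,0,0,0]
    - [40,0,0,0,0,0,0]
    - [0,0,0,0,0,0,0]
    - [0,0,0,0,0,0,0]
    - [0,0,0,0,0,0,0]
    - [0,0,0,-2,0,0,0]
    - [0,0,0,-5,0,0,0]
    - [0,0,0,-9,0,0,0]
    - [0,0,0,-13,0,0,0]
    - [0,0,0,-17,0,0,0]
    - [0,0,0,-20,0,0,0]
    - [0,0,0,-20,0,0,0]
    - [0,0,0,-20,0,0,0]
    - [0,0,0,-20,0,0,0]

```text
t: 12.95
tcp_pos: [0.4833, 0.3391, 0.2168]
tool_rot: [0.621, 0.784, -0.001, -0.001]
force: [-0.4, 0.2, -0.5]
finger_gap: 1.001
```

```bash
python3 - <<'E'
from h import *
s=manip.sense();print(s["t"],s["tcp_pos"],s["finger_gap"],s["force"])
def look():
    m=manip.camera_model("wrist");w=manip.snapshot("wrist")[:,:,::-1].copy()
    for st,c,_ in blobs(w,"green",100): print(st,c.round(1),ray("wrist",c,.055,m).round(4))
    return w
w=look()
im=manip.snapshot("scene")[:,:,::-1].copy()
w=look()
for st,c,_ in blobs(im,"green"): print("scene green",st,c.round(1))
for st,c,_ in blobs(im,"red",100): print("red",c.round(1))
cv2.imwrite("pics/p7.png",cv2.resize(np.hstack([w,cv2.resize(im[110:330,150:443],(512,384),interpolation=cv2.INTER_CUBIC)]),(800,300)))
E
```

```text
12.95 [0.48327835 0.33910297 0.21680379] 1.0011254614848775 [-0.41106479  0.22495097 -0.53133332]
[235, 165, 45, 28, 1068] [257.4 178.7] [0.4838 0.3401 0.055 ]
[235, 165, 45, 28, 1067] [257.4 178.7] [0.4838 0.3401 0.055 ]
scene green [205, 192, 23, 23, 148] [215.  202.1]
scene green [325, 239, 12, 15, 84] [330.1 245.9]
red [260.6 167. ]
```

View pics/p7.png

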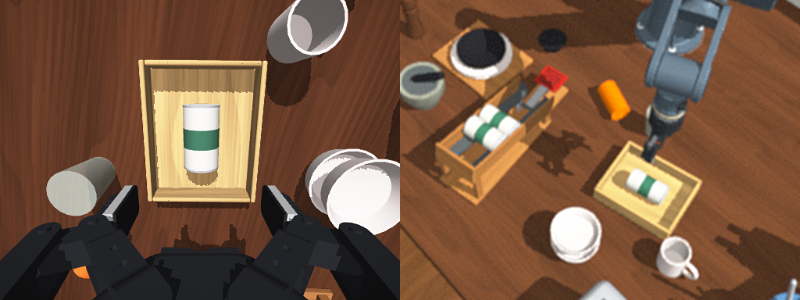

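The wrist half shows the tin lying at (201,138) in the middle of the crate, with two frames giving identical positions. The pedal and the other tins are unchanged, and the gripper is clear.

```bash
python3 -c "
from station import manip
print(manip.sign_off())"
```

```text
the job is handed in; nothing more can be done
None
```

The front tin now lies on its side in the middle of the crate, and I handed the job in at about 13 s of the 54 s allowed. The sign-off gives no verdict.

**What I did:** I pressed the pedal onto its stop (TCP at 0.039 m, up to 32 N) and held it for about a second, until the tin was at rest against the lip. I released it smoothly, and the pictures showed the pedal back up and the second tin at the gate. I then pinched the tin across its middle, carried it to the crate and lowered it until I felt the floor, before opening the gripper.

**Last checks:**
- **Tin:** its position was the same in two frames, (0.484, 0.340), at the measured crate centre.
- **Dispenser:** the pedal was up and the other two tins were still inside, with the second at the gate.
- **Gripper:** it was clear, with close to zero force on it.
- **Other objects:** none in view looked moved. This was judged by eye, not measured.

No check failed. Pixel estimates from different views agreed to within about 2 to 3 mm.

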